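# Size a hardwood tab in the slot gauge

## Task

One hardwood tab lies in the lane of the slot gauge, beside its narrowest slot. Keeping it flat on the bench, step it along the ladder of slots, past any that are too narrow for it, and leave it pushed fully home against the inner wall of the first, tightest slot that accepts it. Leave the two spare tabs behind the gauge, the glue bottle and the screwdriver where they are.

Things in the scene. Friction and masses are not known exactly. Their poses are not given: they have to be found in the camera images.
- gauge: slot gauge screwed to the bench: orange fence (robot side, x -79 to -63 mm, 8 mm high), a lane of bare bench (x -63 to +49, y -159 to +159 mm, ends open) and an aluminium comb 26 mm high (plain cheek y -159 to -69 mm, then 3 slots, wider towards +y, 24 mm teeth between). Origin on the bench in the lane; x points across the lane into the slots, away from the robot; y along the lane
- home_narrow (a point): point on the bench where a tab's origin lies when fully home in the middle of the 42 mm slot (gauge x +64, y -48 mm). All slots are open above and to the lane: mouth at gauge x +49 mm, corners rounded by 3 mm, inner wall at x +109 mm, so a tab fully home still stands 30 mm out into the lane
- home_middle (a point): the same point for the 52 mm slot (gauge x +64, y +23 mm). A tab that is too wide stops at a slot's mouth; in the first slot that accepts it, it has 4 mm of side play
- home_wide (a point): the same point for the 62 mm slot (gauge x +64, y +104 mm)
- tab_a: one of three look-alike dark hardwood tabs, 90 mm long (x), 24 mm thick, 60 to 130 g; they are 38, 48 and 58 mm wide (y), in unknown order: look, or try. Origin at the centre of its underside; x points to its front end, corners rounded by 3 mm. One of the three, varying, lies in the gauge's lane by the plain cheek, front towards the comb; the others are spares behind the comb
- tab_b: one of three look-alike dark hardwood tabs, 90 mm long (x), 24 mm thick, 60 to 130 g; they are 38, 48 and 58 mm wide (y), in unknown order: look, or try. Origin at the centre of its underside; x points to its front end, corners rounded by 3 mm. One of the three, varying, lies in the gauge's lane by the plain cheek, front towards the comb; the others are spares behind the comb
- tab_c: one of three look-alike dark hardwood tabs, 90 mm long (x), 24 mm thick, 60 to 130 g; they are 38, 48 and 58 mm wide (y), in unknown order: look, or try. Origin at the centre of its underside; x points to its front end, corners rounded by 3 mm. One of the three, varying, lies in the gauge's lane by the plain cheek, front towards the comb; the others are spares behind the comb
- glue: bystander: yellow glue bottle, 60 mm diameter, 170 mm high, standing to the left; origin at the centre of its foot
- screwdriver: bystander: screwdriver with red handle, 200 mm long, lying to the right; origin near its middle
There are look-alikes about, which are no part of the job. Leave any pink or red look-alike of the tab_b alone.

How it is judged:
By the outcome, as a careful person would: the job done as asked, in the order asked, and still so for the second after the job is handed in, with the robot touching nothing.
It also fails if it takes over 64 s, if anything falls off the work surface, if the arm or the gripper's body presses on something with over 40 N, if the wrist force passes 120 N, or if a joint passes its speed limit or range.

## Robot

A 6-joint arm with a two-finger parallel gripper is mounted at the origin on the work surface. World frame = base frame: x ahead of the robot, y to its left, z up, the work surface at z = 0. Lengths are in m, angles in rad, forces in N, time in s.
With the tool pointing down it reaches from about 0.25 to 0.725 m from the base axis. Payload 4 kg.
Tool frame: the origin (TCP) lies midway between the tips of the shut fingers; the grasp point (between the pads) lies 19 mm behind it (bot.grip_point_offset is the distance from the TCP to the grasp point, in m); z points along the fingers, y is the line along which they close (so a half turn about z gives the same grasp; the last joint's range is limited). The gripper opens to 85 mm and grips with 20 to 120 N. Pads are 22 mm wide; open, the fingers measure 114 mm over their backs; the gripper's body (76 mm by 85 mm) begins 54 mm behind the grasp point. The pads swing forward as they close: fully open they stand 13 mm farther back than shut.
Start: joints at [-1.33, 0.241, 0.005, 1.335, 0, 1.571], TCP at [0.119, -0.486, 0.231] pointing down, gripper open.
Joint ranges: [-2.72, 2.72], [-1.05, 1.87], [-1.09, 1.28], [-1.99, 2.15], [-1.42, 1.44], [-3.14, 3.14]. Speed limits (rad/s): [2.79, 2.79, 3.14, 3.14, 3.14, 3.14].

## Interface

Orientations are given as a unit quaternion [x, y, z, w].
In Python, from workcell import bot gives the robot as it stands.
- The arm moves only by the tool step_arm, never from a script. Its argument "targets" is text: rows parted by semicolons, each of 7 numbers parted by spaces: the opening, from -1 (shut) to 1 (fully open), so that 0 is half open, then the shift along the world's x, y, z normalised to -1 to 1, where 1 is 0.5 m, then the turn, a rotation vector about the world's x, y, z normalised to -1 to 1, where 1 is pi/4 rad. In form: gripper x y z wx wy wz; .... A call has 1 to 10 rows; each row is the pose to reach, as a shift and turn from the pose commanded when the call began; what a row does not reach only later rows make up. A row lasts 1/12 s, in which the tool goes at most 41.7 mm and 7.16 degrees, less where a joint would pass 70% of its speed; a pose out of reach is approached as far as the arm can. A call with a number of a shift or a turn outside -1 to 1 is refused whole. A call with a gripper value outside its range is refused whole. The fingers move at their own pace and stop on an object; the grip force is fixed at half the most. Time passes only in rows, so rows that repeat a pose let the fingers close. It gives the time, the measured TCP pose, the force, the opening and the grip force at its end, in the units of the state.
- bot.get_obs(): the state, without advancing time (a new reading comes with each control period).
- bot.camera(name): name is "scene" or "top"; returns the picture (384x512x3 uint8, red, green, blue); there is no depth.
- bot.camera_info(name): a dict with "vertical_fov" (degrees; the focal length in pixels is half the picture's height over the tangent of half this angle, whatever the lens; pixels are square), "cx", "cy" (the principal point, pixels), "pose" (4x4, takes a point from camera to world coordinates). Camera axes: x right, y up, looking along -z (the intrinsics and any distortion apply to the point x, -y, -z); pixel columns grow to the right and rows downward; lengths in m; the calibration is good to about 2 mm. A picture is of the moment at which its call begins. camera_info takes no time and is no camera call.
- bot.job_done(): hands the job in; it is judged then, once.
The state is a dict: "clock": time; "joint_pos": joint angles; "joint_vel": joint speeds; "tau": joint torques, N m; "eef_pos": TCP position; "tool_rot": TCP orientation; "ft_force": force on the tool from outside, world axes, zero at the start; "ft_torque": the same for the moment, N m; "grip_width": finger opening in m; "grasp_force": force on a finger pad.
Only numpy, scipy, OpenCV 4.12 (cv2) and the standard library are available. Lean on these libraries where they do the work, as an engineer would, in place of code of your own. Each camera call takes 0.05 s, during which the arm holds its last target. There are 200 camera calls.

## Working session

There is one attempt and no reset: what is moved stays moved. The work goes in short steps, Python scripts to look and compute and a tool call to move; the robot and the scene stay as the last step left them, time stands still between calls to the robot, and variables do not carry over. Pictures are saved under pics/ and viewed, at most 10 in all, crops included, and the job is handed in when it is done.

Besides the shell and the picture viewer there is one more tool, called after "Request:" as name(argument=value, ...) on one line, values as JSON. step_arm: Moves the arm, as the interface text tells. Scaled input: -1 to 1 covers 0.5 m each way for a shift and pi/4 rad each way for a turn. Its arguments: {"type":"object","properties":{"targets":{"type":"string"}},"required":["targets"]}

```bash
mkdir -p pics; ls
python3 - <<'E'
from workcell import bot
import cv2
for n in("scene","top"):
    im=bot.camera(n); cv2.imwrite(f"pics/{n}0.png",im[:,:,::-1])
    i=bot.camera_info(n); print(n,i)
print(bot.get_obs())
E
```

```text
pics
scene {'vertical_fov': 45.62575768575612, 'cx': 253.77871686956112, 'cy': 188.1398912453615, 'pose': array([[ 0.64016057, -0.59339412,  0.48793223,  1.22074479],
       [ 0.76813186,  0.4836814 , -0.41955423, -0.54770331],
       [ 0.01295727,  0.64337837,  0.76543869,  1.05451744],
       [ 0.        ,  0.        ,  0.        ,  1.        ]])}
top {'vertical_fov': 47.627873021808185, 'cx': 252.75974226518193, 'cy': 195.36789663425043, 'pose': array([[ 0.01408611,  0.98457448, -0.17439801,  0.37046813],
       [-0.99985228,  0.01558747,  0.00724201, -0.01375193],
       [ 0.00984872,  0.17427023,  0.98464861,  1.28601184],
       [ 0.        ,  0.        ,  0.        ,  1.        ]])}
{'clock': 0.1, 'joint_pos': array([-1.32998997e+00,  2.41320911e-01,  3.89587216e-03,  1.33519450e+00,
       -6.62338923e-06,  1.57079115e+00]), 'joint_vel': array([ 1.11936986e-03, -1.08111144e-03,  2.68893388e-03, -6.11029918e-05,
       -1.25842193e-03,  6.65295670e-04]), 'tau': array([ 7.97664279e-05, -3.73138618e+01,  2.53009987e+01,  1.08754853e-02,
       -1.21332632e-04,  5.56230475e-06]), 'eef_pos': array([ 0.1191109 , -0.48504393,  0.23052442]), 'tool_rot': array([ 9.92759566e-01,  1.20114999e-01, -1.12780814e-04, -9.04610282e-04]), 'ft_force': array([ 0.51821994, -0.77116767,  1.04765281]), 'ft_torque': array([-0.03879166, -0.04100969, -0.00158122]), 'grasp_force': 0.0, 'grip_width': 0.08541258550950094}
```

View pics/top0.png

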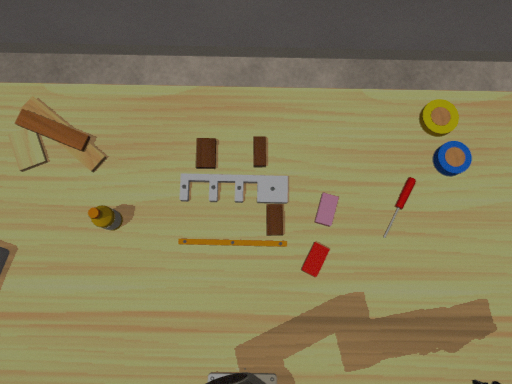

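View pics/scene0.png

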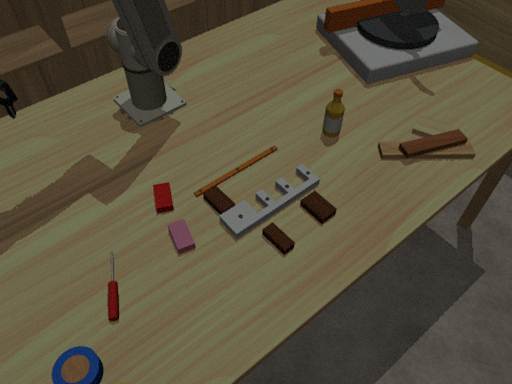

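Top view: the gauge comb spans (180–288, 175–203) and the fence runs from (180,241) to (287,244). There are three dark tabs: one in the lane at (275,220), and spares at (206,153), wide, and (260,152), narrow. The pink (327,209) and red (315,259) blocks are look-alikes. The lane tab is the one meant: it is dark and lies between the fence and the plain cheek.

```bash
cat > h.py <<'E'
import cv2, numpy as np
from workcell import bot
def ray(n,uv,z):
    i=bot.camera_info(n); f=192/np.tan(np.radians(i["vertical_fov"]/2)); P=i["pose"]
    uv=np.atleast_2d(np.asarray(uv,float))
    d=np.c_[(uv[:,0]-i["cx"])/f,-(uv[:,1]-i["cy"])/f,-np.ones(len(uv))]@P[:3,:3].T
    return P[:3,3]+d*((z-P[2,3])/d[:,2])[:,None]
def rect(n,mask,z,c):
    """min-area rectangle (world, plane z) of the contour of mask nearest pixel c"""
    cs,_=cv2.findContours(mask,cv2.RETR_EXTERNAL,cv2.CHAIN_APPROX_NONE)
    cs=[k for k in cs if cv2.contourArea(k)>30]
    k=min(cs,key=lambda k:abs(cv2.pointPolygonTest(k,c,True)) if cv2.pointPolygonTest(k,c,False)<0 else 0)
    w=ray(n,k[:,0],z)[:,:2]
    r=cv2.minAreaRect((w*1000).astype(np.float32)); return r,k
def dark(im):
    h=cv2.cvtColor(im,cv2.COLOR_RGB2HSV); return ((h[...,2]<85)&(h[...,1]>90)).astype(np.uint8)
def orange(im):
    h=cv2.cvtColor(im,cv2.COLOR_RGB2HSV); return ((h[...,0]<20)&(h[...,1]>200)&(h[...,2]>150)).astype(np.uint8)
def grey(im):
    h=cv2.cvtColor(im,cv2.COLOR_RGB2HSV); return ((h[...,1]<50)&(h[...,2]>110)).astype(np.uint8)
E
python3 - <<'E'
from h import *
im=bot.camera("top")
np.set_printoptions(precision=1,suppress=True)
for c in((275,220),(206,153),(260,152)):
    r,k=rect("top",dark(im),.024,c);print("tab",r,cv2.boundingRect(k))
r,k=rect("top",orange(im),.008,(232,242));print("fence",r,cv2.boundingRect(k)); print(cv2.boxPoints(r))
r,k=rect("top",grey(im),.026,(272,189));print("comb",r,cv2.boundingRect(k)); print(cv2.boxPoints(r))
o=im[140:260,165:345]
cv2.imwrite("pics/crop1.png",cv2.resize(o,None,fx=4.4,fy=4.4,interpolation=cv2.INTER_CUBIC)[:,:,::-1])
E
```

```text
tab ((522.2841186523438, -87.5938491821289), (88.27933502197266, 43.975746154785156), 0.4801671504974365) (267, 205, 16, 31)
tab ((720.8848876953125, 119.57801818847656), (92.84032440185547, 56.50935363769531), 0.9440359473228455) (196, 138, 20, 31)
tab ((728.2277221679688, -41.462833404541016), (90.0643539428711, 33.194366455078125), 0.778670072555542) (254, 137, 12, 30)
fence ((456.4111328125, -37.421112060546875), (128.83706665039062, 14.174248695373535), 88.8785171508789) (235, 240, 45, 6)
[[ 448.1 -101.7]
 [ 462.2 -102. ]
 [ 464.8   26.8]
 [ 450.6   27.1]]
comb ((617.0614013671875, 34.808441162109375), (317.8161926269531, 79.55440521240234), 89.57066345214844) (179, 173, 109, 29)
[[ 576.1 -123.8]
 [ 655.6 -124.4]
 [ 658.   193.4]
 [ 578.5  194. ]]
```

View pics/crop1.png

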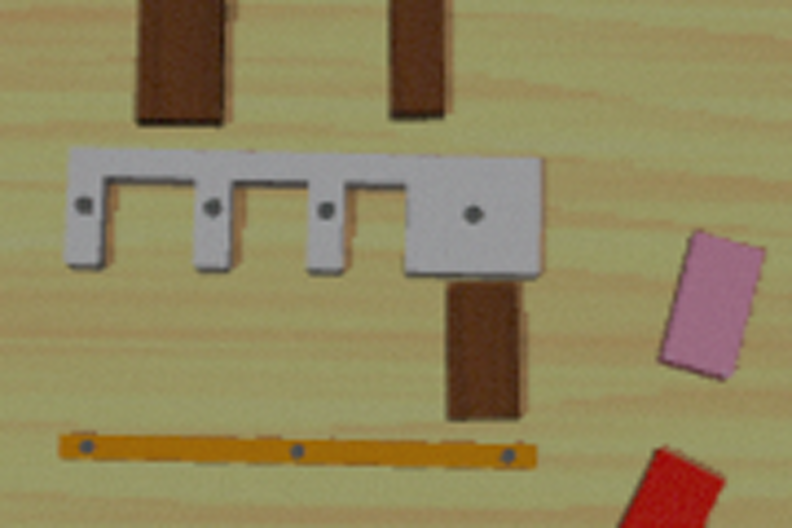

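Enlarged crop: the dark tab at crop (483,350) lies between fence and cheek. It measures about 44 mm (+3 mm pixel bias), so it is the 48 mm tab; the spares read as 58 and 38. It belongs in the middle slot. Gauge origin is about (527.5, 35) mm with yaw about −0.5°, so home_middle is about (591.5, 57.5). I'll grip it about 30 mm behind its centre.

Request:
step_arm(targets="1 0.746 0.795 0 0 0 -0.318;1 0.746 0.795 0 0 0 -0.318;1 0.746 0.795 0 0 0 -0.318;1 0.746 0.795 0 0 0 -0.318;1 0.746 0.795 0 0 0 -0.318;1 0.746 0.795 0 0 0 -0.318;1 0.746 0.795 0 0 0 -0.318;1 0.746 0.795 0 0 0 -0.318;1 0.746 0.795 0 0 0 -0.318;1 0.746 0.795 0 0 0 -0.318")

```text
clock: 0.98
eef_pos: [0.4003, -0.1852, 0.2313]
tool_rot: [1.0, -0.004, 0.0, 0.0]
ft_force: [0.6, -1.2, -0.5]
grip_width: 0.0855
grasp_force: 0.0
```

Request:
step_arm(targets="1 0.176 0.19 0 0 0 0;1 0.176 0.19 0 0 0 0;1 0.176 0.19 0 0 0 0;1 0.176 0.19 0 0 0 0;1 0.176 0.19 -0.25 0 0 0;1 0.176 0.19 -0.25 0 0 0;1 0.176 0.19 -0.25 0 0 0;1 0.176 0.19 -0.25 0 0 0;1 0.176 0.19 -0.25 0 0 0")

```text
clock: 1.73
eef_pos: [0.4848, -0.0918, 0.1046]
tool_rot: [1.0, -0.005, -0.003, -0.001]
ft_force: [0.9, 0.3, 0.3]
grip_width: 0.0853
grasp_force: 0.0
```

Request:
step_arm(targets="1 0.01 0.006 -0.06 0 0 0;1 0.01 0.006 -0.12 0 0 0;1 0.01 0.006 -0.15 0 0 0;1 0.01 0.006 -0.17 0 0 0;1 0.01 0.006 -0.18 0 0 0;1 0.01 0.006 -0.18 0 0 0;1 0.01 0.006 -0.18 0 0 0")

```text
clock: 2.32
eef_pos: [0.4941, -0.0895, 0.0181]
tool_rot: [1.0, -0.005, 0.002, 0.0]
ft_force: [0.1, 0.3, 0.9]
grip_width: 0.0855
grasp_force: 0.0
```

Run:
```python
from h import *
im=bot.camera("scene")
o=im[140:260,160:340]
cv2.imwrite("pics/s1.png",cv2.resize(o,None,fx=4.4,fy=4.4,interpolation=cv2.INTER_CUBIC)[:,:,::-1])
s=bot.get_obs();print(s["eef_pos"],s["tool_rot"])
```

```text
[ 0.49412796 -0.08946975  0.01814618] [ 9.99988062e-01 -4.57431160e-03  1.69347319e-03  2.87957934e-04]
```

View pics/s1.png

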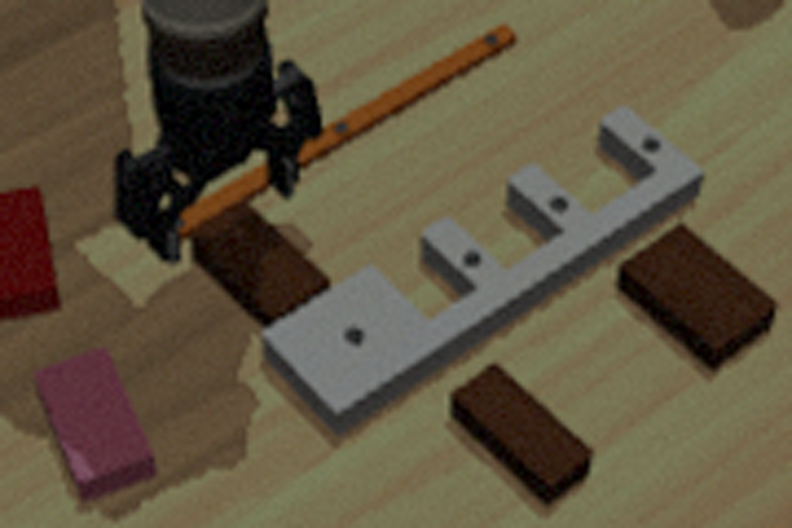

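The fingers, at crop (165,230) and (290,180), straddle the rear of the tab. I'll lower and close.

Request:
step_arm(targets="1 -0.002 0.003 -0.015 0 0 0;1 -0.002 0.003 -0.03 0 0 0;1 -0.002 0.003 -0.03 0 0 0;-1 -0.002 0.003 -0.03 0 0 0;-1 -0.002 0.003 -0.03 0 0 0;-1 -0.002 0.003 -0.03 0 0 0;-1 -0.002 0.003 -0.03 0 0 0;-1 -0.002 0.003 -0.03 0 0 0;-1 -0.002 0.003 -0.03 0 0 0")

```text
clock: 3.12
eef_pos: [0.492, -0.0876, 0.0019]
tool_rot: [1.0, -0.004, 0.001, 0.0]
ft_force: [-0.7, 0.8, 4.5]
grip_width: 0.0469
grasp_force: 62.1
```

Gripped at 47 mm, which confirms the 48 mm tab. Now slide it along the lane past the narrow slot.

Request:
step_arm(targets="-1 0 0.02 0 0 0 0;-1 0 0.05 0 0 0 0;-1 0 0.08 0 0 0 0;-1 0 0.12 0 0 0 0;-1 0 0.16 0 0 0 0;-1 0 0.2 0 0 0 0;-1 0 0.24 0 0 0 0;-1 0 0.27 0 0 0 0;-1 0 0.29 0 0 0 0;-1 0 0.29 0 0 0 0")

```text
clock: 3.95
eef_pos: [0.4931, 0.0256, 0.0023]
tool_rot: [1.0, 0.019, 0.0, -0.012]
ft_force: [-0.8, -0.9, 9.8]
grip_width: 0.047
grasp_force: 62.6
```

Request:
step_arm(targets="-1 0 0 0 0 0 0;-1 0 0 0 0 0 0")

```text
clock: 4.12
eef_pos: [0.4932, 0.0255, 0.0023]
tool_rot: [1.0, 0.018, 0.0, -0.013]
ft_force: [-1.2, -0.7, 8.4]
grip_width: 0.0467
grasp_force: 62.6
```

Run:
```python
from h import *
s=bot.get_obs();print(s["eef_pos"],s["tool_rot"],s["ft_force"])
for n,(a,b,c,d),f in(("top",(160,260,170,300),5.5),("scene",(140,260,190,340),5)):
    im=bot.camera(n)
    cv2.imwrite(f"pics/{n}2.png",cv2.resize(im[a:b,c:d],None,fx=f,fy=f,interpolation=cv2.INTER_CUBIC)[:,:,::-1])
```

```text
[0.49316463 0.02553342 0.00231152] [ 9.99749328e-01  1.83298104e-02  2.69168212e-04 -1.28540357e-02] [-1.16739608 -0.69989802  8.40148855]
```

View pics/top2.png

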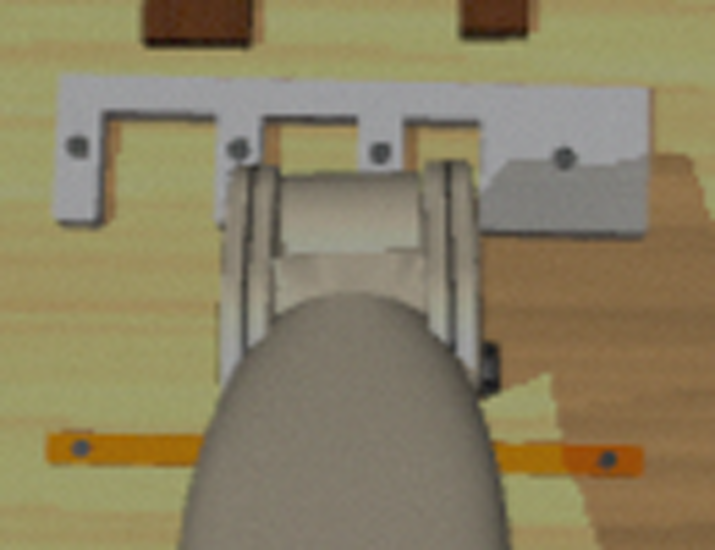

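View pics/scene2.png

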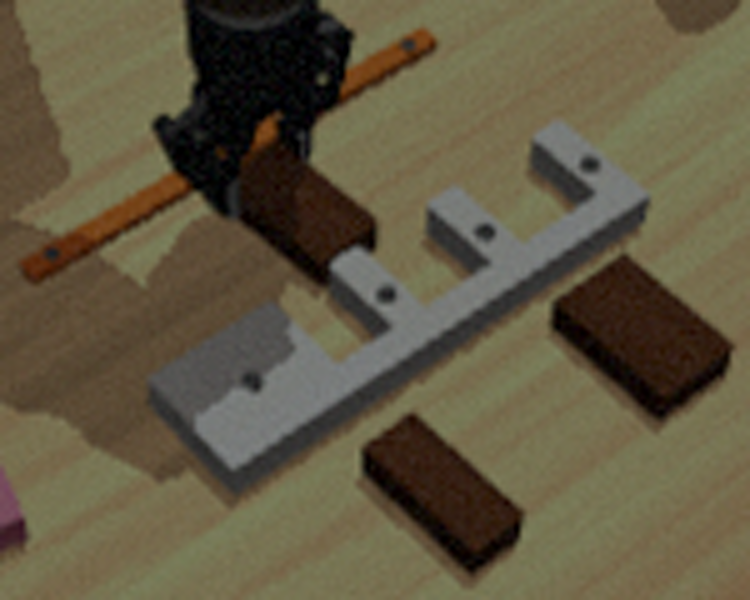

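The tab is in front of the first tooth, scene crop (310,225), with its nose at (330,260). The move stopped short at y=25.5 mm with a slight tilt and yaw, so I'll check the joints.

Run:
```python
from h import *
from scipy.spatial.transform import Rotation as R
s=bot.get_obs();print(s["joint_pos"].round(3),s["joint_vel"].round(3),s["ft_torque"].round(2)); print(R.from_quat(s["tool_rot"]).as_matrix().round(3))
```

```text
[ 0.036  0.454 -0.351  0.764  0.026  3.141] [ 0.     0.001 -0.001 -0.001  0.003 -0.   ] [-0.35  0.31 -0.  ]
[[ 0.999  0.037  0.   ]
 [ 0.037 -0.999  0.026]
 [ 0.001 -0.026 -1.   ]]
```

Joint 6 has reached its limit of 3.14. I'll release, lift, give the gripper a half turn (+z, which lowers joint 6) and regrip.

Request:
step_arm(targets="1 0 0 0 0 0 0;1 0 0 0 0 0 0;1 0 0 0 0 0 0;1 0 0 0 0 0 0;1 0 0 0.04 0 0 0.1;1 0 0 0.1 0 0 0.3;1 0 0 0.16 0 0 0.5;1 0 0 0.16 0 0 0.7;1 0 0 0.16 0 0 0.85;1 0 0 0.16 0 0 1")

```text
clock: 5.05
eef_pos: [0.4929, 0.0252, 0.0819]
tool_rot: [0.931, 0.364, -0.004, -0.012]
ft_force: [0.6, 0.3, 0.8]
grip_width: 0.0852
grasp_force: 0.0
```

Request:
step_arm(targets="1 0 0 0 0 0 0.2;1 0 0 0 0 0 0.4;1 0 0 0 0 0 0.6;1 0 0 0 0 0 0.8;1 0 0 0 0 0 1;1 0 0 0 0 0 1;1 0 0 0 0 0 1")

```text
clock: 5.63
eef_pos: [0.4923, 0.0253, 0.0809]
tool_rot: [0.721, 0.692, -0.009, -0.01]
ft_force: [-0.2, -0.5, 0.3]
grip_width: 0.0854
grasp_force: 0.0
```

Request:
step_arm(targets="1 0 0 0 0 0 0.2;1 0 0 0 0 0 0.4;1 0 0 0 0 0 0.6;1 0 0 0 0 0 0.8;1 0 0 0 0 0 1;1 0 0 0 0 0 1;1 0 0 0 0 0 1")

```text
clock: 6.22
eef_pos: [0.4922, 0.0253, 0.0809]
tool_rot: [0.401, 0.916, -0.012, -0.005]
ft_force: [-0.7, -0.6, -0.1]
grip_width: 0.0855
grasp_force: 0.0
```

Request:
step_arm(targets="1 0 0 0 0 0 0.2;1 0 0 0 0 0 0.4;1 0 0 0 0 0 0.6;1 0 0 0 0 0 0.8;1 0 0 0 0 0 0.95;1 0 0 0 0 0 0.95;1 0 0 0 0 0 0.95")

```text
clock: 6.8
eef_pos: [0.4921, 0.0252, 0.081]
tool_rot: [0.042, 0.999, -0.013, -0.001]
ft_force: [0.4, -0.3, -0.0]
grip_width: 0.0855
grasp_force: 0.0
```

Run:
```python
from h import *
from scipy.spatial.transform import Rotation as R
s=bot.get_obs();print(s["eef_pos"],s["joint_pos"].round(3)); print(R.from_quat(s["tool_rot"]).as_matrix().round(4))
```

```text
[0.49213116 0.02523423 0.08096017] [ 0.067  0.351 -0.261  0.963 -0.026  0.15 ]
[[-9.965e-01  8.300e-02 -2.500e-03]
 [ 8.300e-02  9.962e-01 -2.580e-02]
 [ 3.000e-04 -2.600e-02 -9.997e-01]]
```

Request:
step_arm(targets="1 0 0 -0.03 0.033 -0.003 0.152;1 0.002 0 -0.06 0.033 -0.003 0.152;1 0.002 0 -0.09 0.033 -0.003 0.152;1 0.002 0 -0.12 0.033 -0.003 0.152;1 0.002 0 -0.14 0.033 -0.003 0.152;1 0.002 0 -0.158 0.033 -0.003 0.152;1 0.002 0 -0.158 0.033 -0.003 0.152;-1 0.002 0 -0.158 0.033 -0.003 0.152;-1 0.002 0 -0.158 0.033 -0.003 0.152;-1 0.002 0 -0.158 0.033 -0.003 0.152")

```text
clock: 7.63
eef_pos: [0.4944, 0.0252, 0.0031]
tool_rot: [-0.017, 1.0, 0.0, 0.002]
ft_force: [0.8, -0.8, 0.3]
grip_width: 0.0516
grasp_force: 0.0
```

Request:
step_arm(targets="-1 0 0 0 0 0 0;-1 0 0 0 0 0 0;-1 0 0 0 0 0 0;-1 0 0 0 0 0 0")

```text
clock: 7.97
eef_pos: [0.4948, 0.0253, 0.0036]
tool_rot: [-0.017, 1.0, 0.0, 0.003]
ft_force: [-0.3, 0.2, 6.2]
grip_width: 0.0465
grasp_force: 62.0
```

Request:
step_arm(targets="-1 0 0.01 0 0 0 -0.02;-1 0 0.025 0 0 0 -0.04;-1 0 0.045 0 0 0 -0.056;-1 0 0.06 0 0 0 -0.056;-1 0 0.065 0 0 0 -0.056;-1 0 0.065 0 0 0 -0.056;-1 0 0.065 0 0 0 -0.056")

```text
clock: 8.55
eef_pos: [0.4952, 0.0578, 0.0036]
tool_rot: [0.005, 1.0, 0.0, 0.003]
ft_force: [0.9, -1.1, 5.7]
grip_width: 0.0469
grasp_force: 62.1
```

Run:
```python
from h import *
s=bot.get_obs();print(s["eef_pos"],s["tool_rot"],s["ft_force"])
im=bot.camera("scene")
cv2.imwrite("pics/scene3.png",cv2.resize(im[140:250,200:330],None,fx=5.4,fy=5.4,interpolation=cv2.INTER_CUBIC)[:,:,::-1])
```

```text
[0.49520174 0.05784471 0.00361802] [4.85918381e-03 9.99984005e-01 8.37735341e-05 2.89341974e-03] [ 0.85839477 -1.08245937  5.71424952]
```

View pics/scene3.png

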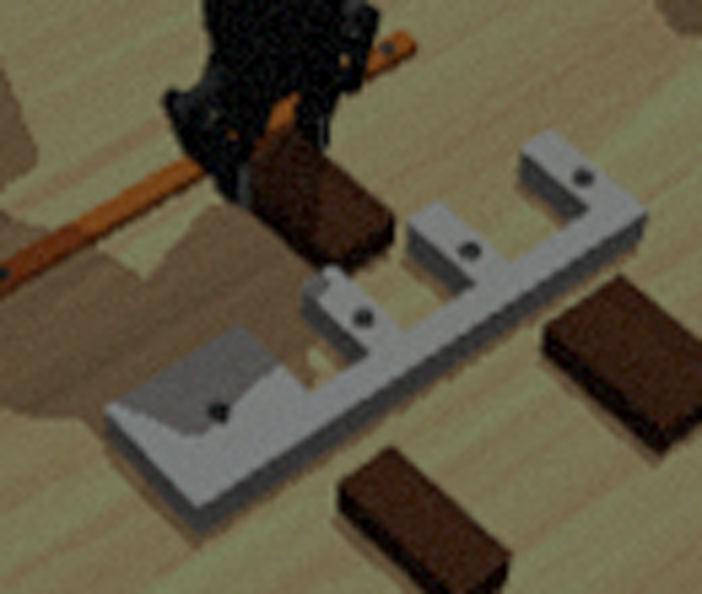

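The tab's nose, crop (335,270)–(393,225), faces the middle slot's mouth, (345,268)–(408,215). I'll advance gently.

Request:
step_arm(targets="-1 0.008 0 0 0 0 0;-1 0.016 0 0 0 0 0;-1 0.024 0 0 0 0 0;-1 0.032 0 0 0 0 0;-1 0.04 0 0 0 0 0;-1 0.04 0 0 0 0 0")

```text
clock: 9.1
eef_pos: [0.5122, 0.0578, 0.0036]
tool_rot: [0.005, 1.0, 0.0, -0.0]
ft_force: [-6.5, -0.2, 13.1]
grip_width: 0.0467
grasp_force: 63.1
```

Request:
step_arm(targets="-1 0.004 0 0.002 0 0 0;-1 0.008 0 0.002 0 0 0;-1 0.012 0 0.002 0 0 0;-1 0.012 0 0.002 0 0 0")

```text
clock: 9.43
eef_pos: [0.5192, 0.0576, 0.0036]
tool_rot: [0.005, 1.0, 0.0, 0.001]
ft_force: [-3.3, 0.3, 6.8]
grip_width: 0.0468
grasp_force: 62.2
```

Request:
step_arm(targets="-1 0.01 0 0 0 0 0;-1 0.02 0 0 0 0 0;-1 0.03 0 0 0 0 0;-1 0.04 0 0 0 0 0;-1 0.05 0 0 0 0 0;-1 0.06 0 0 0 0 0;-1 0.06 0 0 0 0 0")

```text
clock: 10.02
eef_pos: [0.5505, 0.0577, 0.0037]
tool_rot: [0.005, 1.0, 0.0, 0.002]
ft_force: [-0.3, 0.3, 5.1]
grip_width: 0.0473
grasp_force: 62.1
```

Request:
step_arm(targets="-1 0.008 0 0 0 0 0;-1 0.016 0 0 0 0 0;-1 0.016 0 0 0 0 0;1 0.016 0 0 0 0 0;1 0.016 0 0 0 0 0;1 0.016 0 0 0 0 0;1 0.016 0 0 0 0 0;1 0.016 0 0.04 0 0 0;1 0.016 0 0.08 0 0 0;1 0.016 0 0.1 0 0 0")

```text
clock: 10.85
eef_pos: [0.5587, 0.0577, 0.0551]
tool_rot: [0.005, 1.0, 0.0, 0.002]
ft_force: [1.1, -0.3, -0.2]
grip_width: 0.0855
grasp_force: 0.0
```

Request:
step_arm(targets="-1 -0.05 0 0.02 0 0 0;-1 -0.1 0 0.02 0 0 0;-1 -0.1 0 0.02 0 0 0;-1 -0.1 0 0.02 0 0 0;-1 -0.1 0 0.02 0 0 0;-1 -0.1 0 0.02 0 0 0")

```text
clock: 11.35
eef_pos: [0.5089, 0.0577, 0.0634]
tool_rot: [0.005, 1.0, 0.0, 0.002]
ft_force: [0.1, 0.3, -0.0]
grip_width: 0.0122
grasp_force: 0.0
```

Request:
step_arm(targets="-1 0 0 0 0 0 0;-1 0 0 -0.03 0 0 0;-1 0 0 -0.06 0 0 0;-1 0 0 -0.09 0 0 0;-1 0 0 -0.106 0 0 0;-1 0 0 -0.106 0 0 0;-1 0 0 -0.106 0 0 0;-1 0.01 0 -0.106 0 0 0;-1 0.02 0 -0.106 0 0 0;-1 0.02 0 -0.106 0 0 0")

```text
clock: 12.18
eef_pos: [0.5202, 0.0578, 0.0115]
tool_rot: [0.005, 1.0, 0.0, 0.003]
ft_force: [-0.1, -0.1, 0.4]
grip_width: -0.0001
grasp_force: 0.0
```

Request:
step_arm(targets="-1 0.008 0 0 0 0 0;-1 0.014 0 0 0 0 0;-1 0.02 0 0 0 0 0;-1 0.026 0 0 0 0 0;-1 0.026 0 0 0 0 0")

```text
clock: 12.6
eef_pos: [0.5315, 0.0576, 0.0105]
tool_rot: [0.005, 1.0, 0.0, 0.002]
ft_force: [-0.1, -0.0, 0.0]
grip_width: 0.0001
grasp_force: 0.0
```

Request:
step_arm(targets="-1 0.002 0 0 0 0 0;-1 0.004 0 0 0 0 0;-1 0.006 0 0 0 0 0;-1 0.008 0 0 0 0 0;-1 0.008 0 0 0 0 0")

```text
clock: 13.02
eef_pos: [0.5348, 0.0577, 0.0104]
tool_rot: [0.005, 1.0, 0.0, 0.001]
ft_force: [0.6, -1.1, 0.1]
grip_width: -0.0
grasp_force: 0.0
```

Request:
step_arm(targets="-1 0.002 0 0 0 0 0;-1 0.003 0 0 0 0 0;-1 0.004 0 0 0 0 0;-1 0.004 0 0 0 0 0")

```text
clock: 13.35
eef_pos: [0.5363, 0.0576, 0.0103]
tool_rot: [0.005, 1.0, 0.0, 0.001]
ft_force: [-0.8, 0.6, 0.7]
grip_width: -0.0003
grasp_force: 0.5
```

Request:
step_arm(targets="-1 0.002 0 0 0 0 0;-1 0.004 0 0 0 0 0;-1 0.006 0 0 0 0 0;-1 0.006 0 0 0 0 0")

```text
clock: 13.68
eef_pos: [0.5372, 0.0577, 0.0099]
tool_rot: [0.005, 1.0, 0.0, -0.001]
ft_force: [-6.3, 0.9, 4.3]
grip_width: -0.0001
grasp_force: 3.0
```

Request:
step_arm(targets="-1 0.002 0 0 0 0 0;-1 0.004 0 0 0 0 0;-1 0.004 0 0 0 0 0")

```text
clock: 13.93
eef_pos: [0.5372, 0.0578, 0.0096]
tool_rot: [0.005, 1.0, 0.0, -0.003]
ft_force: [-10.3, 1.3, 7.8]
grip_width: -0.0002
grasp_force: 4.9
```

Request:
step_arm(targets="-1 0.002 0 0 0 0 0;-1 0.004 0 0 0 0 0;-1 0.004 0 0 0 0 0")

```text
clock: 14.18
eef_pos: [0.5373, 0.0578, 0.0094]
tool_rot: [0.005, 1.0, 0.0, -0.005]
ft_force: [-13.9, 0.1, 10.1]
grip_width: 0.0
grasp_force: 6.9
```

Hard stop at the predicted depth, about 14 N. Back off, lift clear and look.

Request:
step_arm(targets="-1 -0.03 0 0 0 0 0;-1 -0.06 0 0 0 0 0;-1 -0.06 0 0.08 0 0 0;-1 -0.12 0 0.16 0 0 0;-1 -0.2 0 0.24 0 0 0;-1 -0.28 -0.08 0.3 0 0 0;-1 -0.34 -0.16 0.3 0 0 0;-1 -0.36 -0.24 0.3 0 0 0;-1 -0.36 -0.32 0.3 0 0 0;-1 -0.36 -0.4 0.3 0 0 0")

```text
clock: 15.02
eef_pos: [0.3669, -0.1097, 0.1605]
tool_rot: [0.004, 1.0, -0.001, 0.003]
ft_force: [1.1, 0.3, 0.1]
grip_width: 0.0001
grasp_force: 0.0
```

Request:
step_arm(targets="-1 0 -0.08 0 0 0 0;-1 0 -0.16 0 0 0 0;-1 0 -0.2 0 0 0 0;-1 0 -0.2 0 0 0 0;-1 0 -0.2 0 0 0 0")

```text
clock: 15.43
eef_pos: [0.3678, -0.2097, 0.1591]
tool_rot: [0.006, 1.0, -0.0, 0.001]
ft_force: [-0.3, 0.4, -0.0]
grip_width: 0.0
grasp_force: 0.0
```

Run:
```python
from h import *
im=bot.camera("top"); print(bot.get_obs()["eef_pos"])
r,k=rect("top",dark(im),.024,(222,199));print("tab",r,cv2.boundingRect(k))
r,k=rect("top",grey(im),.026,(272,189));print("comb",r)
s=bot.camera("scene")
a=cv2.resize(im[130:250,170:300],None,fx=3,fy=3,interpolation=cv2.INTER_CUBIC)
b=cv2.resize(s[140:260,200:340],None,fx=3,fy=3,interpolation=cv2.INTER_CUBIC)
cv2.imwrite("pics/end.png",np.hstack([a,b[:a.shape[0],:400]])[:,:,::-1])
```

```text
[ 0.36766137 -0.20867706  0.15899552]
tab ((591.0587768554688, 58.59839630126953), (89.91836547851562, 46.97246551513672), 1.2604954242706299) (217, 181, 17, 31)
comb ((617.1411743164062, 34.70631408691406), (317.87139892578125, 80.20118713378906), 89.37205505371094)
```

View pics/end.png

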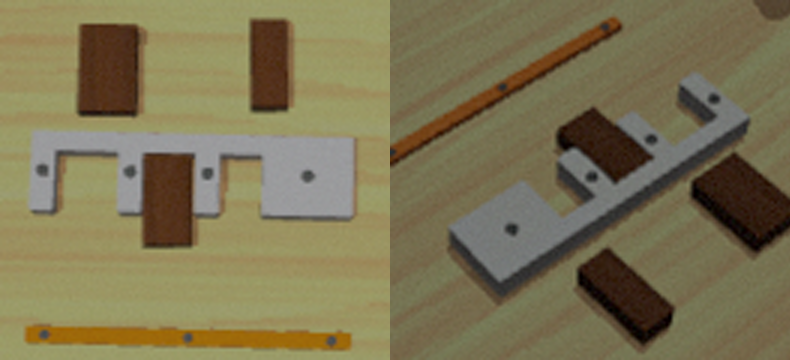

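The tab sits flat in the middle slot, at left panel (168,200), flush against the inner wall. Its measured centre is (591.1, 58.6) mm against a home of about (591.6, 57.4), and the spares have not moved.

```bash
python3 -c "
from workcell import bot
print(bot.job_done())"
```

```text
the job is handed in; nothing more can be done
None
```

The 48 mm tab is fully home against the inner wall of the 52 mm middle slot, by camera check and a firm stop at about 14 N. I did not move the spares, glue bottle or screwdriver, and the job is handed in.

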